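# Unlock the bench magnifier and swing its lens over the vials

### The arm

A 6-joint arm with a two-finger parallel gripper is mounted at the origin on the work surface; the furniture and walls round the work are solid. World frame = base frame: x ahead of the robot, y to its left, z up, the work surface at z = 0. Lengths are in m, angles in rad, forces in N, time in s.
With the tool pointing down it reaches from about 0.3 to 0.85 m from the base axis. Payload 4.2 kg.
Tool frame: the origin (TCP) lies at the very end of the fingers, on their centre line; the grasp point (between the pads) lies 19 mm behind it (env.tcp_to_grasp is the z of the grasp point in the tool frame, in m); z points along the fingers, y is the line along which they close (so a half turn about z gives the same grasp; the last joint's range is limited). The gripper opens to 91 mm and grips with 3 to 60 N. Pads are 32 mm wide; open, the fingers measure 118 mm over their backs; the gripper's body (76 mm by 178 mm) begins 60 mm behind the grasp point.
Start: joints at [1.296, 0.32, 1.565, -0, 1.257, -0.02], TCP at [0.145, 0.556, 0.214] pointing down, gripper open.
Joint ranges: [-3.11, 3.11], [-0.84, 2.01], [0.21, 2.61], [-1.34, 4.49], [0.05, 2.63], [-2.56, 2.56]. Speed limits (rad/s): [2.57, 2.57, 3.14, 3.14, 3.14, 3.14].

### API

Orientations are given as a unit quaternion [x, y, z, w].
In Python, from bench import status, read_camera, finish_job, env gives the robot as it stands.
- The arm moves only by the tool send_rows, never from a script. Its argument "deltas" is a list of rows, each a list of 7 numbers: the shift along the world's x, y, z in mm, then the turn, a rotation vector about the world's x, y, z in degrees, then the opening, from 0 (shut) to 1 (fully open). In form: [[tx, ty, tz, ax, ay, az, hand], ...]. A call has 1 to 20 rows; each row is the pose to reach, as a shift and turn from the pose commanded when the call began; what a row does not reach only later rows make up. A row lasts 1/8 s, in which the tool goes at most 62.5 mm and 10.7 degrees, less where a joint would pass 70% of its speed; a pose out of reach is approached as far as the arm can. A call with a gripper value outside its range is refused whole. The fingers move at their own pace and stop on an object; "grip_force" is the grip in N (left out, the last holds). Time passes only in rows, so rows that repeat a pose let the fingers close. It gives the time, the measured TCP pose, the force, the opening and the grip force at its end, in the units of the state.
- status.read_state(): the state, without advancing time (a new reading comes with each control period).
- read_camera(name): name is "side" or "top"; returns a dict with "frame" (384x512x3 uint8, red, green, blue), "depth" (384x512 float32, m along the optical axis (not along the pixel's ray), 0 where there is no reading), "fx", "fy", "cx", "cy" (pixels), "k1" (the pictures are not rectified: a ray, as slopes to the right and down, at radius r is drawn at 1 + k1 r^2 times it, then the intrinsics apply), "cam_to_world" (4x4, takes a point from camera to world coordinates). Camera axes: x right, y down, z forward; pixel columns grow to the right and rows downward; lengths in m; the calibration is good to about 2 mm. A picture is of the moment at which its call begins.
- finish_job(): hands the job in; it is judged then, once.
The state is a dict: "time": time; "joints": joint angles; "qd": joint speeds; "joint_torque": joint torques, N m; "position": TCP position; "eef_rot": TCP orientation; "force": force on the tool from outside, world axes, zero at the start; "moment": the same for the moment, N m; "grip_width": finger opening in m; "grasp_force": force on a finger pad.
Only numpy, scipy, OpenCV 4.12 (cv2) and the standard library are available. Lean on these libraries where they do the work, as an engineer would, in place of code of your own. Each camera call takes 0.05 s, during which the arm holds its last target. There are 200 camera calls.

### The job

Bring the bench magnifier's lens over the vials in the steel tray for inspection. Its arm is locked by the knurled nut on top of the column: with your fingertips against the knurled rim, roll the nut anticlockwise (seen from above) by two full turns, counting them, to free the lock; only then push the lens round with a fingertip until it is centred above the middle of the tray. Press gently, grasp and lift nothing, do not force the arm while it is locked, leave the vials and the carton beside it as they stand, and finish with the hand clear.

Things in the scene. Friction and masses are not known exactly. Their poses are not given: they have to be found in the camera images.
- magnifier: the bench magnifier's fixed round grey foot, 140 mm across, 20 mm high; origin on the table on the column's axis, z up. The steel column carries lens arm, toothed washer and nut. The arm leaves the column along this frame's +y when its joint is 0
- nut_center (a point): centre of the grey knurled clamp nut on the column's axis: 64 mm across the knurl, 24 mm high (12 mm above and below this point); 123 mm above the table when tight, it climbs 3 mm a turn. White index line on its black top. Its grippy rubber knurl gives about 1 mm at 5 N; a fingertip pressed on it with 3 N or more and moved along it turns it (drag 0.05 N m); it stays where it is left
- column_top (a point): top end of the column, a 21 mm thread that stands out of the nut, 154 mm above the table. Nothing else is as high as the nut, so fingers may go all round the nut's rim; lens arm and ring below it reach up to 93 mm, the hub right under the nut (47 mm across) and its toothed washer up to the nut's underside
- clamp_nut (a joint): angle of the nut, rad: 0 tight at the start, growing as it is turned anticlockwise seen from above (loosened); one turn is 6.28; stops at three turns. It lifts the washer whose 4.5 mm deep teeth lock the arm: they are out of mesh after 1.5 turns and clear at two
- lens_center (a point): centre of the magnifying lens, in a black ring 91 mm across and 14 mm high (78 to 92 mm above the table), 140 mm from the column's axis. A flat bar 16 mm wide and 9 mm high joins ring and column at the same height. The vials' tops are 41 mm above the table, so fingertips beside the ring at 75 to 85 mm above the table pass over them
- lens_arm (a joint): swing of the lens arm about the column, rad: 0 at the start (along the magnifier's +y), growing as the arm swings clockwise seen from above, toward the magnifier's +x and the tray (about 1.25 to 1.9 there); it drags lightly (about 1 N at the lens) when unlocked and stays where it is left
- tray_center (a point): middle of the inner floor of a fixed shallow steel tray, 76 x 116 mm and 13 mm high, floor 3 mm thick; it stands under the arc of the lens, within about 10 mm of it
- vial_left: capped glass vial 19 mm across, 38 mm high, standing loose in the tray; origin at the middle of its foot, z up
- vial_mid: a second such vial, in the middle of the tray
- vial_right: a third such vial in the tray
- carton_near: carton 59 x 37 mm and 70 mm high that stands loose on the table to the right of the magnifier's foot; origin at the middle of its foot
Things that resemble listed ones, but are neither listed nor needed, are in the scene too. Leave any green or purple look-alike of the vial_mid alone.

How it is judged:
On the way, in this order (a step that is already met when the one before it is completed fails the run):
1. the nut is loosened by two full turns (at least 1.75, at most 2.25) (value of joint clamp_nut between 11 and 14.14 rad), for 0.1 s.
2. the lens is above the middle of the tray (horizontal distance between lens_center and tray_center below 0.025 m), for 0.2 s.
At the end, for the whole second after the job is handed in: The nut stands two full turns looser than at the start (within a quarter turn), the lens centre is at rest within 25 mm, seen from above, of the middle of the tray, and the vials stand upright (all of step 1 and horizontal distance between lens_center and tray_center below 0.025 m and velocity of joint lens_arm between -0.03 and 0.03 rad/s and angle between each of vial_left, vial_mid, vial_right's own z axis and vertical below 0.2 rad); the robot touches nothing.
It fails at once if the arm is forced more than 0.12 rad from its place while the nut is less than 1.3 turns loose (value of joint clamp_nut below 8.2 rad and (value of joint lens_arm above 0.12 rad or value of joint lens_arm below -0.12 rad)).
It fails at once if a vial or the carton beside the magnifier is moved by more than 15 mm or lifted (distance of any of vial_left, vial_mid, vial_right, carton_near from where it was at the start of the episode above 0.015 m).
It fails at once if the nut or the lens arm is pressed or squeezed with more than 40 N (contact force between the fingers and clamp_nut_c0 above 40 N or contact force between the fingers and lens_arm above 40 N).
It also fails if it takes over 64 s, if anything falls off the work surface, if the arm or the gripper's body presses on something with over 40 N, if the wrist force passes 120 N, or if a joint passes its speed limit or range.

## Working session

There is one attempt and no reset: what is moved stays moved. The work goes in short steps, Python scripts to look and compute and a tool call to move; the robot and the scene stay as the last step left them, time stands still between calls to the robot, and variables do not carry over. Pictures are saved under pics/ and viewed, at most 10 in all, crops included, and the job is handed in when it is done.

Besides the shell and the picture viewer there is one more tool, called after "Request:" in YAML: its name, and indented under it one key for each argument. send_rows: Moves the arm, as the interface text tells. Its arguments: {"type":"object","properties":{"deltas":{"type":"array"},"grip_force":{"type":"number"}},"required":["deltas"]}

```bash
mkdir -p pics; cat > h.py <<'E'
import numpy as np, cv2
from bench import status, read_camera, finish_job, env
def cloud(c):
    h,w=c["depth"].shape
    K=np.array([[c["fx"],0,c["cx"]],[0,c["fy"],c["cy"]],[0,0,1.]])
    v,u=np.mgrid[:h,:w]
    p=cv2.undistortPoints(np.stack([u,v],-1).reshape(-1,1,2).astype(float),K,np.array([c["k1"],0,0,0.])).reshape(h,w,2)
    z=c["depth"]; P=np.dstack([p[...,0]*z,p[...,1]*z,z,np.ones_like(z)])@np.array(c["cam_to_world"]).T
    P=P[...,:3]; P[z==0]=np.nan
    return P
def save(n,im): cv2.imwrite(f"pics/{n}.png",im[...,::-1])
E
python3 - <<'E'
from h import *
for n in("top","side"):
    c=read_camera(n); save(n+"0",c["frame"]); np.save(n+"0.npy",cloud(c)); print(n,c["k1"],c["fx"],np.round(c["cam_to_world"],3).tolist())
s=status.read_state(); print(s)
E
```

```text
top 0.007811699087896234 477.4468756377212 [[-0.018, -0.979, 0.201, 0.399], [-1.0, 0.018, -0.002, 0.171], [-0.001, -0.201, -0.98, 1.127], [0.0, 0.0, 0.0, 1.0]]
side 0.041129223883743585 407.40273322125796 [[-0.925, -0.151, 0.35, 0.281], [-0.381, 0.346, -0.858, 0.87], [0.008, -0.926, -0.377, 0.446], [0.0, 0.0, 0.0, 1.0]]
{'time': 0.1, 'joints': array([ 1.29602806e+00,  3.20233540e-01,  1.56556326e+00, -1.79982982e-05,
        1.25739709e+00, -1.99538417e-02]), 'qd': array([ 0.00046875, -0.00091861, -0.00187904,  0.00054248, -0.00022679,
        0.00151818]), 'joint_torque': array([-1.18938344e-03, -4.13331127e+01, -2.32511848e+01,  7.28336675e-02,
        4.21794096e-02, -5.58797262e-05]), 'position': array([0.14479319, 0.55599959, 0.21319874]), 'eef_rot': array([ 1.27059999e-01,  9.91894710e-01, -7.93198960e-04, -1.09087762e-04]), 'force': array([ 0.51337463, -0.22153855, -0.982929  ]), 'moment': array([-0.03426288, -0.01099032, -0.04392092]), 'grasp_force': 0.0, 'grip_width': 0.09111942199943715}
```

View pics/top0.png

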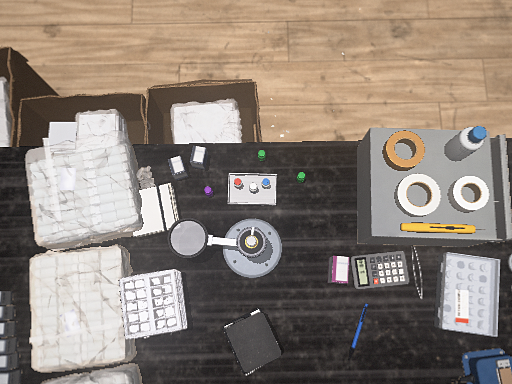

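View pics/side0.png

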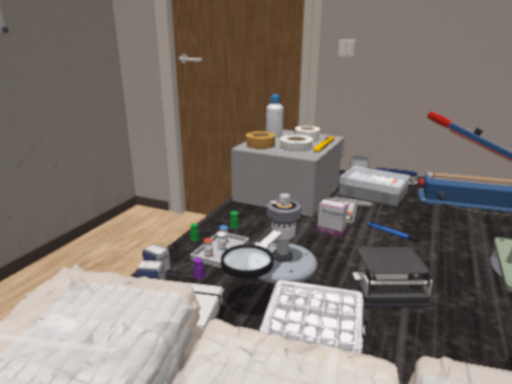

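Top view: nut at about (250,241), lens (188,238), tray (252,189), carton (340,269). The robot is out of view.

```bash
python3 - <<'E'
from h import *
P=np.load("top0.npy"); S=np.load("side0.npy")
c=cv2.imread("pics/top0.png")
def win(u0,u1,v0,v1,z0,z1,n,P=P):
    q=P[v0:v1,u0:u1].reshape(-1,3); q=q[(q[:,2]>z0)&(q[:,2]<z1)]
    lo,hi=np.percentile(q,[2,98],axis=0); (cx,cy),r=cv2.minEnclosingCircle(q[:,:2].astype(np.float32))
    print(n,len(q),"med",np.round(np.median(q,0),4),"lo",np.round(lo,4),"hi",np.round(hi,4),"circ",round(cx,4),round(cy,4),round(r,4), "rect",cv2.minAreaRect((q[:,:2]*1000).astype(np.float32)))
win(225,280,215,270,.128,.142,"nut")
win(225,280,215,270,.146,.17,"col")
win(215,290,210,285,.012,.028,"foot")
win(160,215,210,265,.07,.1,"lens")
win(205,230,225,255,.07,.1,"bar")
win(220,285,165,212,.008,.02,"trayrim")
win(220,285,165,212,.03,.05,"vials")
win(325,355,250,290,.06,.08,"carton")
win(150,225,140,200,.03,.2,"leftthings")
win(255,310,145,190,.02,.2,"green")
for n in "side",:
    win(262,305,190,225,.128,.142,"nutS",S); win(262,305,190,225,.146,.17,"colS",S);win(215,280,240,285,.07,.1,"lensS",S)
q=P[120:330,130:360].reshape(-1,3);q=q[(q[:,2]>.1)];print("tall",len(q),q[:,:].min(0),q.max(0))
im=cv2.resize(c[140:300,140:360],None,fx=3.6,fy=3.6,interpolation=cv2.INTER_CUBIC);cv2.imwrite("pics/crop1.png",im)
E
```

```text
nut 643 med [0.5066 0.1857 0.1342] lo [0.4798 0.1569 0.1296] hi [0.5362 0.2151 0.1386] circ 0.5084 0.1857 0.0325 rect ((507.5001525878906, 186.10154724121094), (62.81665802001953, 62.796939849853516), 88.97550201416016)
col 85 med [0.5072 0.1857 0.1534] lo [0.499  0.1774 0.149 ] hi [0.5174 0.1959 0.157 ] circ 0.5079 0.186 0.0107 rect ((508.13275146484375, 185.67892456054688), (20.49962043762207, 18.81031036376953), 89.22421264648438)
foot 1831 med [0.4911 0.1801 0.0172] lo [0.4452 0.1233 0.0125] hi [0.57   0.2462 0.0221] circ 0.5076 0.1862 0.0694 rect ((508.0167236328125, 185.45144653320312), (135.4107208251953, 136.96109008789062), 79.61092376708984)
lens 1419 med [0.523  0.3235 0.0888] lo [0.4838 0.2736 0.0839] hi [0.5644 0.3649 0.0942] circ 0.521 0.3181 0.0522 rect ((523.381103515625, 323.8419494628906), (91.21324920654297, 88.80154418945312), 39.31249237060547)
bar 243 med [0.5173 0.2674 0.0895] lo [0.5059 0.2346 0.0847] hi [0.5407 0.2869 0.0939] circ 0.5237 0.2628 0.0333 rect ((524.0416870117188, 260.8016357421875), (45.64128875732422, 52.94355773925781), 0.5066928267478943)
tra
[... 1157 characters left out ...]
[0.4783 0.1655 0.1284] hi [0.5373 0.2189 0.1397] circ 0.5084 0.1883 0.0333 rect ((507.3517761230469, 191.44784545898438), (63.52067565917969, 56.586055755615234), 20.394824981689453)
colS 70 med [0.507  0.1929 0.1522] lo [0.4992 0.181  0.1462] hi [0.517  0.1981 0.1541] circ 0.5087 0.1894 0.0107 rect ((508.6690368652344, 188.48297119140625), (19.087526321411133, 19.030508041381836), 71.5487289428711)
lensS 1642 med [0.5204 0.3321 0.0879] lo [0.4809 0.2594 0.079 ] hi [0.5643 0.3709 0.0922] circ 0.5005 0.3109 0.0745 rect ((523.346435546875, 320.7467041015625), (96.280517578125, 141.5063934326172), 23.030147552490234)
tall 797 [0.47610355 0.15441547 0.10001911] [0.62953425 0.45032624 0.15763191]
```

View pics/crop1.png

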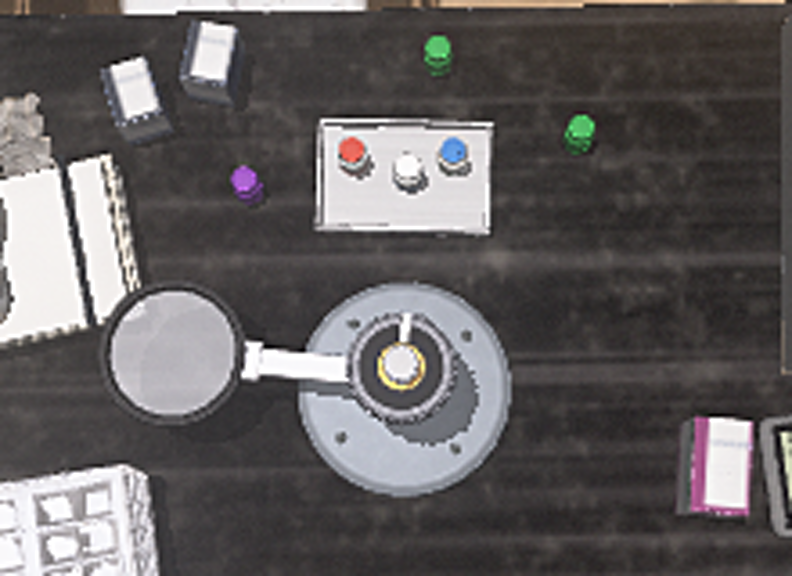

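```bash
python3 - <<'E'
from h import *
P=np.load("top0.npy");S=np.load("side0.npy")
for n,Q in(("t",P),("s",S)):
  q=Q.reshape(-1,3);q=q[np.isfinite(q).all(1)]
  for a,(x0,x1,y0,y1) in {"transit":(.1,.65,.1,.65),"behindlens":(.38,.5,.25,.45),"L":(.4,.65,.36,.46),"nutR":(.4,.62,.0,.12)}.items():
    m=q[(q[:,0]>x0)&(q[:,0]<x1)&(q[:,1]>y0)&(q[:,1]<y1)]
    if len(m): print(n,a,len(m),np.round(np.percentile(m[:,2],[50,90,99,100]),3), m[m[:,2].argmax()].round(3))
E
```

```text
t transit 49868 [0.062 0.101 0.134 0.158] [0.506 0.179 0.158]
t behindlens 4914 [0.002 0.084 0.092 0.096] [0.481 0.324 0.096]
t L 4963 [0.045 0.089 0.103 0.106] [0.576 0.458 0.106]
t nutR 4849 [-0.     0.003  0.07   0.074] [0.43  0.012 0.074]
s transit 54788 [0.081 0.106 0.123 0.154] [0.503 0.186 0.154]
s behindlens 2991 [0.082 0.085 0.092 0.093] [0.495 0.357 0.093]
s L 3717 [0.079 0.089 0.102 0.104] [0.567 0.458 0.104]
s nutR 2361 [-0.     0.052  0.069  0.07 ] [0.443 0.001 0.07 ]
```

Request:
send_rows:
  deltas:
    - [0,0,40,0,0,-5,1]
    - [23,-23,40,0,0,-15,1]
    - [46,-46,40,0,0,-25,1]
    - [70,-70,40,0,0,-35,1]
    - [95,-95,40,0,0,-45,1]
    - [120,-120,40,0,0,-55,1]
    - [145,-145,40,0,0,-65,1]
    - [170,-170,40,0,0,-75,1]
    - [195,-195,40,0,0,-85,1]
    - [220,-220,40,0,0,-95,1]
    - [245,-245,40,0,0,-105,1]
    - [270,-270,40,0,0,-115,1]
    - [295,-295,40,0,0,-125,1]
    - [320,-320,40,0,0,-135,1]
    - [340,-345,40,0,0,-145,1]
    - [355,-360,40,0,0,-155,1]
    - [363.2,-369,40,0,0,-165.4,1]
    - [363.2,-369,40,0,0,-165.4,1]

```text
time: 2.35
position: [0.5083, 0.1868, 0.2534]
eef_rot: [1.0, 0.0, -0.001, 0.0]
force: [-0.1, 0.7, 0.2]
grip_width: 0.0912
grasp_force: 0.0
```

Request:
send_rows:
  deltas:
    - [0,0,-40,0,0,0,1]
    - [0,0,-80,0,0,0,1]
    - [0,0,-110,0,0,0,1]
    - [0,0,-130,0,0,0,1]
    - [0,0,-140,0,0,0,1]
    - [0,0,-140,0,0,0,1]

```text
time: 3.1
position: [0.5077, 0.1877, 0.1137]
eef_rot: [1.0, 0.001, -0.001, 0.0]
force: [0.2, -0.5, 0.4]
grip_width: 0.0911
grasp_force: 0.0
```

Request:
send_rows:
  deltas:
    - [0,6,0,0,0,0,1]
    - [0,10,0,0,0,0,1]
    - [0,12,0,0,0,0,1]
    - [0,13,0,0,0,0,1]
    - [0,14,0,0,0,0,1]
    - [0,14,0,0,0,0,1]

```text
time: 3.85
position: [0.5084, 0.2, 0.1143]
eef_rot: [1.0, 0.0, 0.0, 0.001]
force: [0.1, -5.3, 3.8]
grip_width: 0.0915
grasp_force: 2.8
```

Request:
send_rows:
  deltas:
    - [0,-10,0,0,0,0,1]
    - [0,-22,0,0,0,0,1]
    - [0,-26,0,0,0,0,1]
    - [0,-27,0,0,0,0,1]
    - [0,-28,0,0,0,0,1]
    - [0,-28,0,0,0,0,1]

```text
time: 4.6
position: [0.5081, 0.1736, 0.114]
eef_rot: [1.0, 0.0, 0.0, -0.0]
force: [-0.2, -0.6, -0.7]
grip_width: 0.0915
grasp_force: 0.0
```

Request:
send_rows:
  deltas:
    - [0,-1,0,0,0,0,1]
    - [0,-1.5,0,0,0,0,1]
    - [0,-1.5,0,0,0,0,1]

```text
time: 4.97
position: [0.5081, 0.1725, 0.114]
eef_rot: [1.0, -0.0, 0.0, -0.0]
force: [-1.1, 3.4, -0.1]
grip_width: 0.0912
grasp_force: 1.4
```

```bash
cat > rows.py <<'E'
import numpy as np,sys
def orbit(C,R,y0,y1,n,cur,z=0):
    "rows: tool yaw y0->y1 deg about C (mm), cur=(x,y,yaw) commanded now"
    a=np.radians(np.linspace(y0,y1,n+1)[1:])
    return [[round(float(v),1) for v in (C[0]-R*np.cos(t)-cur[0],C[1]-R*np.sin(t)-cur[1],z,0,0,np.degrees(t)-cur[2])]+[1] for t in a]
E
python3 - <<'E'
from rows import *
print(orbit((508,186.1),15.5,-90,30,12,(508,171.5,-90)))
print(orbit((508,186.1),15.5,30,150,12,(508-15.5*np.cos(np.pi/6),186.1-7.75,30)))
E
```

```text
[[-2.7, 29.9, 0.0, 0.0, 0.0, 10.0, 1], [-5.3, 29.2, 0.0, 0.0, 0.0, 20.0, 1], [-7.8, 28.0, 0.0, 0.0, 0.0, 30.0, 1], [-10.0, 26.5, 0.0, 0.0, 0.0, 40.0, 1], [-11.9, 24.6, 0.0, 0.0, 0.0, 50.0, 1], [-13.4, 22.3, 0.0, 0.0, 0.0, 60.0, 1], [-14.6, 19.9, 0.0, 0.0, 0.0, 70.0, 1], [-15.3, 17.3, 0.0, 0.0, 0.0, 80.0, 1], [-15.5, 14.6, 0.0, 0.0, 0.0, 90.0, 1], [-15.3, 11.9, 0.0, 0.0, 0.0, 100.0, 1], [-14.6, 9.3, 0.0, 0.0, 0.0, 110.0, 1], [-13.4, 6.8, 0.0, 0.0, 0.0, 120.0, 1]]
[[1.5, -2.2, 0.0, 0.0, 0.0, 10.0, 1], [3.5, -4.1, 0.0, 0.0, 0.0, 20.0, 1], [5.7, -5.7, 0.0, 0.0, 0.0, 30.0, 1], [8.1, -6.8, 0.0, 0.0, 0.0, 40.0, 1], [10.7, -7.5, 0.0, 0.0, 0.0, 50.0, 1], [13.4, -7.8, 0.0, 0.0, 0.0, 60.0, 1], [16.1, -7.5, 0.0, 0.0, 0.0, 70.0, 1], [18.7, -6.8, 0.0, 0.0, 0.0, 80.0, 1], [21.2, -5.7, 0.0, 0.0, 0.0, 90.0, 1], [23.4, -4.1, 0.0, 0.0, 0.0, 100.0, 1], [25.3, -2.2, 0.0, 0.0, 0.0, 110.0, 1], [26.8, 0.0, 0.0, 0.0, 0.0, 120.0, 1]]
```

Request:
send_rows:
  deltas:
    - [0,14,0,0,0,0,1]
    - [0,26,0,0,0,0,1]
    - [0,29,0,0,0,0,1]
    - [0,30.1,0,0,0,0,1]
    - [-2.7,29.9,0.0,0.0,0.0,10.0,1]
    - [-5.3,29.2,0.0,0.0,0.0,20.0,1]
    - [-7.8,28.0,0.0,0.0,0.0,30.0,1]
    - [-10.0,26.5,0.0,0.0,0.0,40.0,1]
    - [-11.9,24.6,0.0,0.0,0.0,50.0,1]
    - [-13.4,22.3,0.0,0.0,0.0,60.0,1]
    - [-14.6,19.9,0.0,0.0,0.0,70.0,1]
    - [-15.3,17.3,0.0,0.0,0.0,80.0,1]
    - [-15.5,14.6,0.0,0.0,0.0,90.0,1]

```text
time: 6.6
position: [0.4951, 0.1865, 0.1145]
eef_rot: [0.705, 0.709, 0.002, 0.002]
force: [5.2, -1.7, -0.9]
grip_width: 0.0911
grasp_force: 2.5
```

```bash
python3 - <<'E'
from h import *
s=status.read_state(); print(s["force"],s["moment"],s["joints"])
c=read_camera("top"); im=c["frame"][200:280,190:310]; save("t1",cv2.resize(im,None,fx=5,fy=5,interpolation=cv2.INTER_CUBIC))
E
```

```text
[ 5.21375511 -1.73741602 -0.85963206] [-0.44842295 -0.74244794 -0.11371423] [ 0.33976028  0.33107392  1.82039942 -0.00234327  0.98503068  0.33472555]
```

View pics/t1.png

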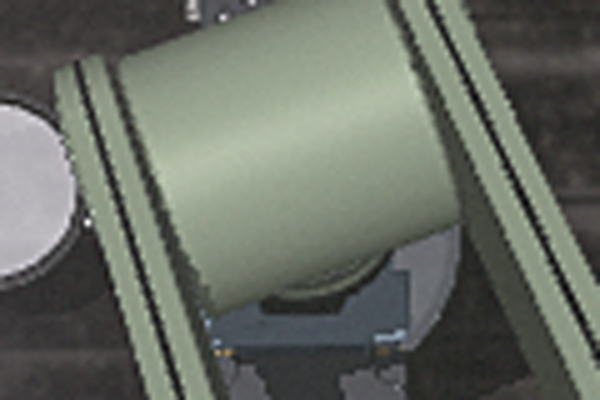

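Top view is covered by the robot's own arm, but the force (5 N normal, 1.7 N tangential = the nut's drag) says the nut is turning with the finger. I'll continue with slightly firmer pressure.

```bash
python3 - <<'E'
from rows import *
print(orbit((508,186.1),16,0,150,15,(492.5,186.1,0)))
# rewind, centred, from yaw150 (R16) back to -90, pressing other way
print([round(16*np.cos(np.radians(150)),1),round(16*np.sin(np.radians(150)),1)])
E
```

```text
[[-0.3, -2.8, 0.0, 0.0, 0.0, 10.0, 1], [0.5, -5.5, 0.0, 0.0, 0.0, 20.0, 1], [1.6, -8.0, 0.0, 0.0, 0.0, 30.0, 1], [3.2, -10.3, 0.0, 0.0, 0.0, 40.0, 1], [5.2, -12.3, 0.0, 0.0, 0.0, 50.0, 1], [7.5, -13.9, 0.0, 0.0, 0.0, 60.0, 1], [10.0, -15.0, 0.0, 0.0, 0.0, 70.0, 1], [12.7, -15.8, 0.0, 0.0, 0.0, 80.0, 1], [15.5, -16.0, 0.0, 0.0, 0.0, 90.0, 1], [18.3, -15.8, 0.0, 0.0, 0.0, 100.0, 1], [21.0, -15.0, 0.0, 0.0, 0.0, 110.0, 1], [23.5, -13.9, 0.0, 0.0, 0.0, 120.0, 1], [25.8, -12.3, 0.0, 0.0, 0.0, 130.0, 1], [27.8, -10.3, 0.0, 0.0, 0.0, 140.0, 1], [29.4, -8.0, 0.0, 0.0, 0.0, 150.0, 1]]
[np.float64(-13.9), np.float64(8.0)]
```

Request:
send_rows:
  deltas:
    - [-0.3,-2.8,0.0,0.0,0.0,10.0,1]
    - [0.5,-5.5,0.0,0.0,0.0,20.0,1]
    - [1.6,-8.0,0.0,0.0,0.0,30.0,1]
    - [3.2,-10.3,0.0,0.0,0.0,40.0,1]
    - [5.2,-12.3,0.0,0.0,0.0,50.0,1]
    - [7.5,-13.9,0.0,0.0,0.0,60.0,1]
    - [10.0,-15.0,0.0,0.0,0.0,70.0,1]
    - [12.7,-15.8,0.0,0.0,0.0,80.0,1]

```text
time: 7.65
position: [0.5076, 0.1725, 0.115]
eef_rot: [0.085, 0.996, 0.002, 0.002]
force: [3.0, 3.6, 1.5]
grip_width: 0.0912
grasp_force: 2.0
```

Request:
send_rows:
  deltas:
    - [2.8,-0.2,0,0,0,10,1]
    - [5.6,0,0,0,0,20,1]
    - [8.3,0.8,0,0,0,30,1]
    - [10.8,1.9,0,0,0,40,1]
    - [13.1,3.5,0,0,0,50,1]
    - [15.1,5.5,0,0,0,60,1]
    - [16.7,7.8,0,0,0,70,1]

```text
time: 8.52
position: [0.5215, 0.1806, 0.1146]
eef_rot: [-0.502, 0.865, 0.002, 0.0]
force: [-3.2, 3.5, 4.5]
grip_width: 0.0914
grasp_force: 2.4
```

Request:
send_rows:
  deltas:
    - [-7,4,0,0,0,0,1]
    - [-13.9,8,1,0,0,0,1]
    - [-13.9,8,2,0,0,-10,1]
    - [-13.9,8,2,0,0,-20,1]
    - [-13.9,8,2,0,0,-30,1]
    - [-13.9,8,2,0,0,-40,1]
    - [-13.9,8,2,0,0,-50,1]
    - [-13.9,8,2,0,0,-60,1]
    - [-13.9,8,2,0,0,-70,1]
    - [-13.9,8,2,0,0,-80,1]
    - [-13.9,8,2,0,0,-90,1]
    - [-13.9,8,2,0,0,-100,1]
    - [-13.9,8,2,0,0,-110,1]
    - [-13.9,8,2,0,0,-120,1]
    - [-13.9,8,2,0,0,-130,1]
    - [-13.9,8,2,0,0,-140,1]
    - [-13.9,8,2,0,0,-150,1]
    - [-13.9,8,2,0,0,-160,1]
    - [-13.9,8,2,0,0,-170,1]

```text
time: 10.9
position: [0.5076, 0.1865, 0.1159]
eef_rot: [0.821, 0.57, -0.0, 0.0]
force: [-0.6, 0.6, 0.8]
grip_width: 0.0908
grasp_force: 0.0
```

Request:
send_rows:
  deltas:
    - [0,0,0,0,0,-10,1]
    - [0,0,0,0,0,-20,1]
    - [0,0,0,0,0,-30,1]
    - [0,0,0,0,0,-40,1]
    - [0,0,0,0,0,-50,1]
    - [0,0,0,0,0,-60,1]
    - [0,0,0,0,0,-70,1]
    - [0,8,0,0,0,-70,1]
    - [0,14,0,0,0,-70,1]
    - [0,16,0,0,0,-70,1]
    - [0,16,0,0,0,-70,1]

```text
time: 12.28
position: [0.5078, 0.2002, 0.1157]
eef_rot: [1.0, 0.002, -0.0, 0.003]
force: [0.4, -8.5, 1.7]
grip_width: 0.0913
grasp_force: 4.2
```

```bash
python3 - <<'E'
from h import *
from rows import *
c=read_camera("side"); save("s1",cv2.resize(c["frame"][160:290,190:360],None,fx=4.5,fy=4.5,interpolation=cv2.INTER_CUBIC))
print(orbit((508,186.1),16.5,-90,80,17,(508,202.1,-90)))
a=np.radians(80);print(orbit((508,186.1),16.5,80,150,7,(508-16.5*np.cos(a),186.1-16.5*np.sin(a),80)))
E
```

```text
[[-2.9, 0.2, 0.0, 0.0, 0.0, 10.0, 1], [-5.6, -0.5, 0.0, 0.0, 0.0, 20.0, 1], [-8.2, -1.7, 0.0, 0.0, 0.0, 30.0, 1], [-10.6, -3.4, 0.0, 0.0, 0.0, 40.0, 1], [-12.6, -5.4, 0.0, 0.0, 0.0, 50.0, 1], [-14.3, -7.8, 0.0, 0.0, 0.0, 60.0, 1], [-15.5, -10.4, 0.0, 0.0, 0.0, 70.0, 1], [-16.2, -13.1, 0.0, 0.0, 0.0, 80.0, 1], [-16.5, -16.0, 0.0, 0.0, 0.0, 90.0, 1], [-16.2, -18.9, 0.0, 0.0, 0.0, 100.0, 1], [-15.5, -21.6, 0.0, 0.0, 0.0, 110.0, 1], [-14.3, -24.2, 0.0, 0.0, 0.0, 120.0, 1], [-12.6, -26.6, 0.0, 0.0, 0.0, 130.0, 1], [-10.6, -28.6, 0.0, 0.0, 0.0, 140.0, 1], [-8.2, -30.3, 0.0, 0.0, 0.0, 150.0, 1], [-5.6, -31.5, 0.0, 0.0, 0.0, 160.0, 1], [-2.9, -32.2, 0.0, 0.0, 0.0, 170.0, 1]]
[[2.9, -0.3, 0.0, 0.0, 0.0, 10.0, 1], [5.7, 0.0, 0.0, 0.0, 0.0, 20.0, 1], [8.5, 0.7, 0.0, 0.0, 0.0, 30.0, 1], [11.1, 2.0, 0.0, 0.0, 0.0, 40.0, 1], [13.5, 3.6, 0.0, 0.0, 0.0, 50.0, 1], [15.5, 5.6, 0.0, 0.0, 0.0, 60.0, 1], [17.2, 8.0, 0.0, 0.0, 0.0, 70.0, 1]]
```

View pics/s1.png

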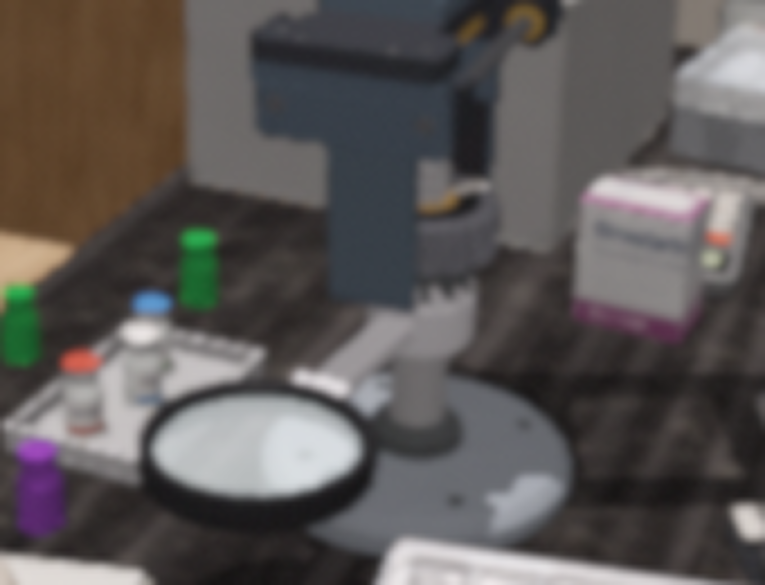

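The side crop shows the white index at the far right (480,185), i.e. direction (−x,−y), which matches about 240° turned. The toothed washer is rising. Second stroke.

Request:
send_rows:
  deltas:
    - [-2.9,0.2,0.0,0.0,0.0,10.0,1]
    - [-5.6,-0.5,0.0,0.0,0.0,20.0,1]
    - [-8.2,-1.7,0.0,0.0,0.0,30.0,1]
    - [-10.6,-3.4,0.0,0.0,0.0,40.0,1]
    - [-12.6,-5.4,0.0,0.0,0.0,50.0,1]
    - [-14.3,-7.8,0.0,0.0,0.0,60.0,1]
    - [-15.5,-10.4,0.0,0.0,0.0,70.0,1]
    - [-16.2,-13.1,0.0,0.0,0.0,80.0,1]
    - [-16.5,-16.0,0.0,0.0,0.0,90.0,1]
    - [-16.2,-18.9,0.0,0.0,0.0,100.0,1]
    - [-15.5,-21.6,0.0,0.0,0.0,110.0,1]
    - [-14.3,-24.2,0.0,0.0,0.0,120.0,1]
    - [-12.6,-26.6,0.0,0.0,0.0,130.0,1]
    - [-10.6,-28.6,0.0,0.0,0.0,140.0,1]
    - [-8.2,-30.3,0.0,0.0,0.0,150.0,1]
    - [-5.6,-31.5,0.0,0.0,0.0,160.0,1]
    - [-2.9,-32.2,0.0,0.0,0.0,170.0,1]

```text
time: 14.45
position: [0.5076, 0.1725, 0.1171]
eef_rot: [0.084, 0.996, 0.002, 0.003]
force: [1.8, 4.4, 2.6]
grip_width: 0.091
grasp_force: 2.3
```

Request:
send_rows:
  deltas:
    - [2.9,-0.3,0.0,0.0,0.0,10.0,1]
    - [5.7,0.0,0.0,0.0,0.0,20.0,1]
    - [8.5,0.7,0.0,0.0,0.0,30.0,1]
    - [11.1,2.0,0.0,0.0,0.0,40.0,1]
    - [13.5,3.6,0.0,0.0,0.0,50.0,1]
    - [15.5,5.6,0.0,0.0,0.0,60.0,1]
    - [17.2,8.0,0.0,0.0,0.0,70.0,1]

```text
time: 15.32
position: [0.5215, 0.1807, 0.1168]
eef_rot: [-0.503, 0.864, 0.002, 0.0]
force: [-3.5, 3.5, 3.9]
grip_width: 0.0911
grasp_force: 2.8
```

Request:
send_rows:
  deltas:
    - [-7,4,0,0,0,0,1]
    - [-14.3,8.3,1,0,0,0,1]
    - [-14.3,8.3,2,0,0,-10,1]
    - [-14.3,8.3,2,0,0,-20,1]
    - [-14.3,8.3,2,0,0,-30,1]
    - [-14.3,8.3,2,0,0,-40,1]
    - [-14.3,8.3,2,0,0,-50,1]
    - [-14.3,8.3,2,0,0,-60,1]
    - [-14.3,8.3,2,0,0,-70,1]
    - [-14.3,8.3,2,0,0,-80,1]
    - [-14.3,8.3,2,0,0,-90,1]
    - [-14.3,8.3,2,0,0,-100,1]
    - [-14.3,8.3,2,0,0,-110,1]
    - [-14.3,8.3,2,0,0,-120,1]
    - [-14.3,8.3,2,0,0,-130,1]
    - [-14.3,8.3,2,0,0,-140,1]
    - [-14.3,8.3,2,0,0,-150,1]
    - [-14.3,8.3,2,0,0,-160,1]
    - [-14.3,8.3,2,0,0,-170,1]

```text
time: 17.7
position: [0.5076, 0.1866, 0.1178]
eef_rot: [0.821, 0.571, -0.0, 0.0]
force: [1.1, 0.1, 0.1]
grip_width: 0.0912
grasp_force: 0.0
```

Request:
send_rows:
  deltas:
    - [0,0,0,0,0,-10,1]
    - [0,0,0,0,0,-20,1]
    - [0,0,0,0,0,-30,1]
    - [0,0,0,0,0,-40,1]
    - [0,0,0,0,0,-50,1]
    - [0,0,0,0,0,-60,1]
    - [0,0,0,0,0,-70,1]
    - [0,8,0,0,0,-70,1]
    - [0,14,0,0,0,-70,1]
    - [0,16,0,0,0,-70,1]
    - [0,16,0,0,0,-70,1]

```text
time: 19.08
position: [0.5078, 0.2003, 0.1178]
eef_rot: [1.0, 0.002, -0.0, 0.003]
force: [0.3, -8.2, 1.4]
grip_width: 0.0916
grasp_force: 4.2
```

```bash
python3 - <<'E'
from h import *
c=read_camera("side"); save("s2",cv2.resize(c["frame"][180:240,250:330],None,fx=6,fy=6,interpolation=cv2.INTER_CUBIC))
E
```

```text
(no output)
```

View pics/s2.png

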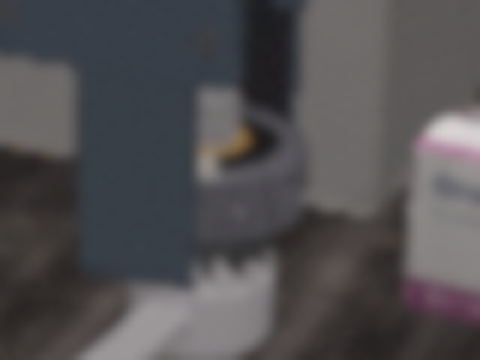

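The index now faces the camera at (205,165), as expected for about 480°. Third stroke.

Request:
send_rows:
  deltas:
    - [-2.9,0.2,0.0,0.0,0.0,10.0,1]
    - [-5.6,-0.5,0.0,0.0,0.0,20.0,1]
    - [-8.2,-1.7,0.0,0.0,0.0,30.0,1]
    - [-10.6,-3.4,0.0,0.0,0.0,40.0,1]
    - [-12.6,-5.4,0.0,0.0,0.0,50.0,1]
    - [-14.3,-7.8,0.0,0.0,0.0,60.0,1]
    - [-15.5,-10.4,0.0,0.0,0.0,70.0,1]
    - [-16.2,-13.1,0.0,0.0,0.0,80.0,1]
    - [-16.5,-16.0,0.0,0.0,0.0,90.0,1]
    - [-16.2,-18.9,0.0,0.0,0.0,100.0,1]
    - [-15.5,-21.6,0.0,0.0,0.0,110.0,1]
    - [-14.3,-24.2,0.0,0.0,0.0,120.0,1]
    - [-12.6,-26.6,0.0,0.0,0.0,130.0,1]
    - [-10.6,-28.6,0.0,0.0,0.0,140.0,1]
    - [-8.2,-30.3,0.0,0.0,0.0,150.0,1]
    - [-5.6,-31.5,0.0,0.0,0.0,160.0,1]
    - [-2.9,-32.2,0.0,0.0,0.0,170.0,1]

```text
time: 21.25
position: [0.5075, 0.1724, 0.1191]
eef_rot: [0.084, 0.996, 0.002, 0.003]
force: [2.5, 3.2, 1.4]
grip_width: 0.0915
grasp_force: 2.1
```

Request:
send_rows:
  deltas:
    - [2.9,-0.3,0.0,0.0,0.0,10.0,1]
    - [5.7,0.0,0.0,0.0,0.0,20.0,1]
    - [8.5,0.7,0.0,0.0,0.0,30.0,1]
    - [11.1,2.0,0.0,0.0,0.0,40.0,1]
    - [13.5,3.6,0.0,0.0,0.0,50.0,1]
    - [15.5,5.6,0.0,0.0,0.0,60.0,1]
    - [17.2,8.0,0.0,0.0,0.0,70.0,1]

```text
time: 22.12
position: [0.5216, 0.1807, 0.1187]
eef_rot: [-0.503, 0.864, 0.002, 0.0]
force: [-2.9, 4.2, 4.7]
grip_width: 0.0915
grasp_force: 2.7
```

Request:
send_rows:
  deltas:
    - [-7,4,0,0,0,0,1]
    - [-14.3,8.3,0,0,0,0,1]
    - [-14.3,8.3,40,0,0,-10,1]
    - [-14.3,8.3,80,0,0,-20,1]
    - [-14.3,8.3,110,0,0,-30,1]
    - [-60,40,110,0,0,-40,1]
    - [-110,70,110,0,0,-50,0]
    - [-160,100,110,0,0,-60,0]
    - [-200,130,110,0,0,-70,0]
    - [-200,160,110,0,0,-80,0]
    - [-200,160,110,0,0,-80,0]

```text
time: 23.5
position: [0.3215, 0.3397, 0.2278]
eef_rot: [0.172, 0.985, 0.0, 0.0]
force: [-0.0, -0.0, 0.2]
grip_width: 0.0439
grasp_force: 0.0
```

```bash
python3 - <<'E'
from h import *
s=status.read_state(); print(s["joints"])
c=read_camera("top"); save("t2",cv2.resize(c["frame"][140:300,140:360],None,fx=3.6,fy=3.6,interpolation=cv2.INTER_CUBIC)); np.save("t2.npy",cloud(c))
E
```

```text
[ 7.88424911e-01  1.40298270e-01  1.77043122e+00 -1.68486210e-04
  1.23045432e+00 -4.35847825e-01]
```

View pics/t2.png

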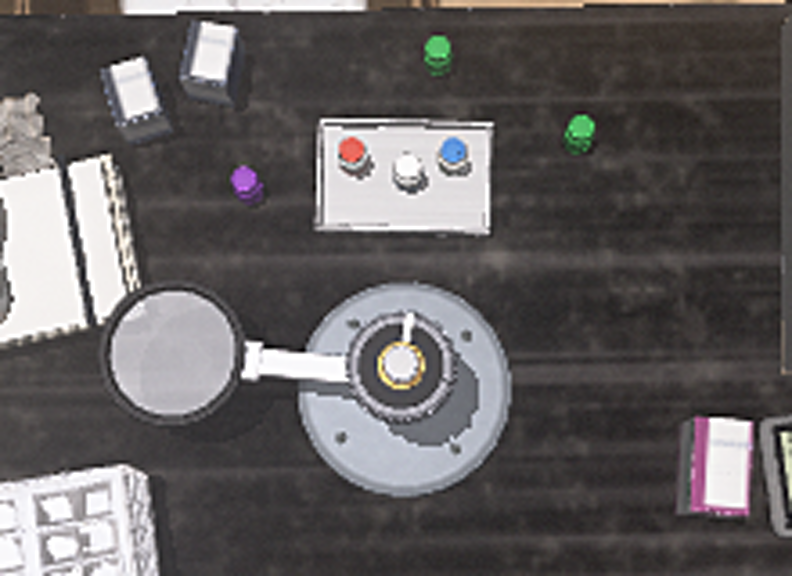

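```bash
cat >> rows.py <<'E'
C=np.array([508,186.1])
def tcp(lens_deg,d):
    "TCP behind the ring by d mm (tangentially) for lens polar angle (deg, acw from x); tool yaw = lens_deg-90"
    a=np.radians(lens_deg); return C+140*np.array([np.cos(a),np.sin(a)])-d*np.array([np.sin(a),-np.cos(a)])
E
python3 - <<'E'
from rows import *
from h import *
P=np.load("t2.npy");S=np.load("side0.npy")
q=P[215:270,225:280].reshape(-1,3);n=q[(q[:,2]>.13)&(q[:,2]<.147)];print("nut z",np.median(n[:,2]),n[:,:2].mean(0))
for Q in(P,S):
  q=Q.reshape(-1,3)
  m=q[(abs(q[:,0]-.445)<.03)&(abs(q[:,1]-.332)<.03)];print(len(m),np.percentile(m[:,2],[50,99,100]))
s=status.read_state();print(s["position"])
p=tcp(83.6,78);print("start",p,p-[322.3,337.8])
a0=83.6
print([ [round(float(v),1) for v in tcp(a0,62)-p],'to contact'])
L=np.linspace(a0,a0-60,19)[1:]
print([[round(float(v),1) for v in (*(tcp(a,59)-p),0,0,0,a-a0)]+[0] for a in L])
E
```

```text
nut z 0.14005800987031358 [0.50726675 0.18613367]
789 [0.00079653 0.08586396 0.09072013]
115 [0.08205174 0.08413694 0.084343  ]
[0.32174767 0.33855706 0.22766794]
start [446.09175281 333.92208539] [123.79175281  -3.87791461]
[[15.9, -1.8], 'to contact']
[[27.4, 0.1, 0.0, 0.0, 0.0, -3.3, 0], [36.1, 1.9, 0.0, 0.0, 0.0, -6.7, 0], [44.8, 3.1, 0.0, 0.0, 0.0, -10.0, 0], [53.6, 3.9, 0.0, 0.0, 0.0, -13.3, 0], [62.5, 4.1, 0.0, 0.0, 0.0, -16.7, 0], [71.3, 3.8, 0.0, 0.0, 0.0, -20.0, 0], [80.1, 3.0, 0.0, 0.0, 0.0, -23.3, 0], [88.9, 1.7, 0.0, 0.0, 0.0, -26.7, 0], [97.5, -0.1, 0.0, 0.0, 0.0, -30.0, 0], [106.0, -2.4, 0.0, 0.0, 0.0, -33.3, 0], [114.4, -5.3, 0.0, 0.0, 0.0, -36.7, 0], [122.6, -8.5, 0.0, 0.0, 0.0, -40.0, 0], [130.6, -12.3, 0.0, 0.0, 0.0, -43.3, 0], [138.4, -16.5, 0.0, 0.0, 0.0, -46.7, 0], [145.9, -21.2, 0.0, 0.0, 0.0, -50.0, 0], [153.1, -26.3, 0.0, 0.0, 0.0, -53.3, 0], [160.0, -31.8, 0.0, 0.0, 0.0, -56.7, 0], [166.6, -37.7, 0.0, 0.0, 0.0, -60.0, 0]]
```

Request:
send_rows:
  deltas:
    - [15,0,0,0,0,-10,0]
    - [30,0,0,0,0,-20,0]
    - [45,-1,0,0,0,-30,0]
    - [60,-2,0,0,0,-40,0]
    - [75,-3,0,0,0,-50,0]
    - [90,-4,0,0,0,-60,0]
    - [110,-4,0,0,0,-70,0]
    - [123.8,-3.9,0,0,0,-76.4,0]
    - [123.8,-3.9,-40,0,0,-76.4,0]
    - [123.8,-3.9,-80,0,0,-76.4,0]
    - [123.8,-3.9,-115,0,0,-76.4,0]
    - [123.8,-3.9,-135,0,0,-76.4,0]
    - [123.8,-3.9,-146,0,0,-76.4,0]
    - [123.8,-3.9,-146,0,0,-76.4,0]

```text
time: 25.3
position: [0.4461, 0.3337, 0.0816]
eef_rot: [0.746, 0.666, -0.001, 0.0]
force: [-0.6, 0.8, 0.2]
grip_width: 0.0005
grasp_force: 0.0
```

Request:
send_rows:
  deltas:
    - [8,-0.9,0,0,0,0,0]
    - [13,-1.5,0,0,0,0,0]
    - [16,-1.8,0,0,0,0,0]
    - [19,-1.5,0,0,0,0,0]
    - [23,-0.8,0,0,0,-1.7,0]
    - [27.4,0.1,0,0,0,-3.3,0]

```text
time: 26.05
position: [0.4736, 0.3347, 0.0819]
eef_rot: [0.765, 0.644, -0.0, -0.0]
force: [-0.6, -0.6, -0.1]
grip_width: 0.0005
grasp_force: 0.5
```

Request:
send_rows:
  deltas:
    - [8.7,1.8,0,0,0,-3.4,0]
    - [17.4,3.0,0,0,0,-6.7,0]
    - [26.2,3.8,0,0,0,-10,0]
    - [35.1,4.0,0,0,0,-13.4,0]
    - [43.9,3.7,0,0,0,-16.7,0]
    - [52.7,2.9,0,0,0,-20,0]

```text
time: 26.8
position: [0.5265, 0.3378, 0.082]
eef_rot: [0.865, 0.501, -0.0, -0.0]
force: [-1.5, 0.3, 1.1]
grip_width: 0.0003
grasp_force: 0.5
```

```bash
python3 - <<'E'
from h import *
s=status.read_state(); print(s["force"])
c=read_camera("side"); save("s3",cv2.resize(c["frame"][150:300,150:360],None,fx=3.5,fy=3.5))
E
```

```text
[-1.46199901  0.31634589  1.14709078]
```

View pics/s3.png

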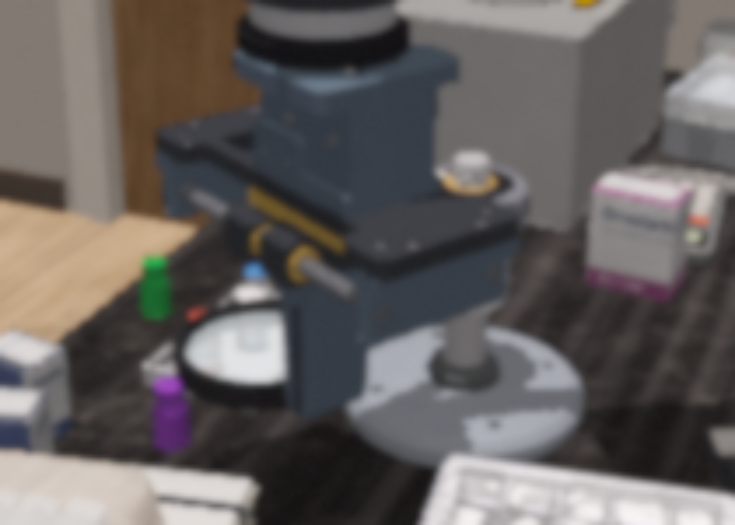

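The lens (about (235,355) in the crop) is being carried by the fingertip at about 1.5 N. Continuing the arc.

```bash
python3 - <<'E'
from rows import *
a0=83.6; c=a0-23.3; p=tcp(c,59)
L=list(np.arange(c-3,c-48,-3))+[c-49.5,c-51,c-52,c-53]
print(len(L),L[-1],[[round(float(v),1) for v in (*(tcp(a,59)-p),0,0,0,a-c)]+[0] for a in L])
p=tcp(L[-1],59); f=-.7
L=np.linspace(7.3,-.7,9)[1:]
print([[round(float(v),1) for v in (*(tcp(a,59)-p),0,0,0,a-7.3)]+[0] for a in L])
E
```

```text
19 7.299999999999997 [[7.9, -1.2, 0.0, 0.0, 0.0, -3.0, 0], [15.7, -2.7, 0.0, 0.0, 0.0, -6.0, 0], [23.4, -4.7, 0.0, 0.0, 0.0, -9.0, 0], [31.0, -7.1, 0.0, 0.0, 0.0, -12.0, 0], [38.4, -9.8, 0.0, 0.0, 0.0, -15.0, 0], [45.7, -13.0, 0.0, 0.0, 0.0, -18.0, 0], [52.9, -16.5, 0.0, 0.0, 0.0, -21.0, 0], [59.8, -20.4, 0.0, 0.0, 0.0, -24.0, 0], [66.5, -24.7, 0.0, 0.0, 0.0, -27.0, 0], [73.0, -29.3, 0.0, 0.0, 0.0, -30.0, 0], [79.2, -34.2, 0.0, 0.0, 0.0, -33.0, 0], [85.2, -39.5, 0.0, 0.0, 0.0, -36.0, 0], [90.9, -45.0, 0.0, 0.0, 0.0, -39.0, 0], [96.3, -50.9, 0.0, 0.0, 0.0, -42.0, 0], [101.4, -57.0, 0.0, 0.0, 0.0, -45.0, 0], [108.3, -66.7, 0.0, 0.0, 0.0, -49.5, 0], [110.5, -70.0, 0.0, 0.0, 0.0, -51.0, 0], [111.9, -72.2, 0.0, 0.0, 0.0, -52.0, 0], [113.3, -74.5, 0.0, 0.0, 0.0, -53.0, 0]]
[[1.3, -2.3, 0.0, 0.0, 0.0, -1.0, 0], [2.6, -4.6, 0.0, 0.0, 0.0, -2.0, 0], [3.8, -7.0, 0.0, 0.0, 0.0, -3.0, 0], [5.0, -9.3, 0.0, 0.0, 0.0, -4.0, 0], [6.2, -11.7, 0.0, 0.0, 0.0, -5.0, 0], [7.3, -14.1, 0.0, 0.0, 0.0, -6.0, 0], [8.3, -16.6, 0.0, 0.0, 0.0, -7.0, 0], [9.3, -19.0, 0.0, 0.0, 0.0, -8.0, 0]]
```

Request:
send_rows:
  deltas:
    - [7.9,-1.2,0,0,0,-3,0]
    - [15.7,-2.7,0,0,0,-6,0]
    - [23.4,-4.7,0,0,0,-9,0]
    - [31,-7.1,0,0,0,-12,0]
    - [38.4,-9.8,0,0,0,-15,0]
    - [45.7,-13,0,0,0,-18,0]
    - [52.9,-16.5,0,0,0,-21,0]
    - [59.8,-20.4,0,0,0,-24,0]
    - [66.5,-24.7,0,0,0,-27,0]
    - [73,-29.3,0,0,0,-30,0]
    - [79.2,-34.2,0,0,0,-33,0]
    - [85.2,-39.5,0,0,0,-36,0]
    - [90.9,-45,0,0,0,-39,0]
    - [96.3,-50.9,0,0,0,-42,0]
    - [101.4,-57,0,0,0,-45,0]
    - [105,-62,0,0,0,-47.3,0]
    - [108.3,-66.7,0,0,0,-49.5,0]
    - [110.5,-70,0,0,0,-51,0]
    - [111.9,-72.2,0,0,0,-52,0]
    - [113.3,-74.5,0,0,0,-53,0]

```text
time: 29.35
position: [0.6397, 0.263, 0.082]
eef_rot: [0.998, 0.063, 0.0, -0.0]
force: [0.8, 1.5, 0.4]
grip_width: 0.0001
grasp_force: 0.6
```

```bash
cat > lens.py <<'E'
from h import *
c=read_camera("top");P=cloud(c)
q=P.reshape(-1,3);g=c["frame"].max(2).reshape(-1)
m=q[(q[:,2]>.072)&(q[:,2]<.098)&(np.hypot(q[:,0]-.508,q[:,1]-.186)>.085)&(np.hypot(q[:,0]-.508,q[:,1]-.186)<.195)&(q[:,0]>.56)&(q[:,1]<.26)]
print(len(m),m.min(0),m.max(0),cv2.minEnclosingCircle((m[:,:2]*1000).astype(np.float32)))
v=q[(q[:,2]>.03)&(q[:,2]<.05)&(abs(q[:,0]-.65)<.045)&(abs(q[:,1]-.184)<.06)];print("vials",len(v))
save("t3",cv2.resize(c["frame"][140:300,140:360],None,fx=3.6,fy=3.6))
E
python3 lens.py
```

```text
181 [0.65373624 0.16646847 0.07800374] [0.68805404 0.24301911 0.0945444 ] ((662.0692138671875, 204.74378967285156), 38.27617645263672)
vials 41
```

Request:
send_rows:
  deltas:
    - [1.3,-2.3,0,0,0,-1,0]
    - [2.6,-4.6,0,0,0,-2,0]
    - [3.8,-7,0,0,0,-3,0]
    - [5,-9.3,0,0,0,-4,0]
    - [6.2,-11.7,0,0,0,-5,0]
    - [7.3,-14.1,0,0,0,-6,0]
    - [8,-15.4,0,0,0,-6.6,0]
    - [8.5,-16.6,0,0,0,-7.1,0]
    - [8.9,-17.6,0,0,0,-7.5,0]
    - [9.1,-18.4,0,0,0,-7.8,0]
    - [9.3,-19,0,0,0,-8,0]
    - [9.3,-19,0,0,0,-8,0]

```text
time: 30.9
position: [0.649, 0.244, 0.082]
eef_rot: [1.0, -0.006, 0.0, 0.0]
force: [0.6, 0.4, 0.1]
grip_width: 0.0004
grasp_force: 0.4
```

Request:
send_rows:
  deltas:
    - [0,3,0,0,0,0,0]
    - [0,10,0,0,0,0,0]
    - [0,25,0,0,0,0,0]
    - [0,35,20,0,0,0,0]
    - [0,40,60,0,0,0,0]
    - [0,40,110,0,0,0,0]
    - [-40,70,130,0,0,0,0]
    - [-90,100,130,0,0,0,0]
    - [-140,130,130,0,0,0,0]
    - [-190,150,130,0,0,0,0]
    - [-240,160,130,0,0,0,0]
    - [-290,160,130,0,0,0,0]
    - [-310,160,130,0,0,0,0]
    - [-310,160,130,0,0,0,0]

```text
time: 32.65
position: [0.3384, 0.4047, 0.2125]
eef_rot: [1.0, -0.005, 0.001, -0.0]
force: [0.7, 0.8, -0.2]
grip_width: 0.0004
grasp_force: 0.0
```

```bash
python3 lens.py
```

```text
1315 [0.59342557 0.14435339 0.0767768 ] [0.69250479 0.23409863 0.09727608] ((642.9652099609375, 186.96377563476562), 49.89925765991211)
vials 0
```

View pics/t3.png

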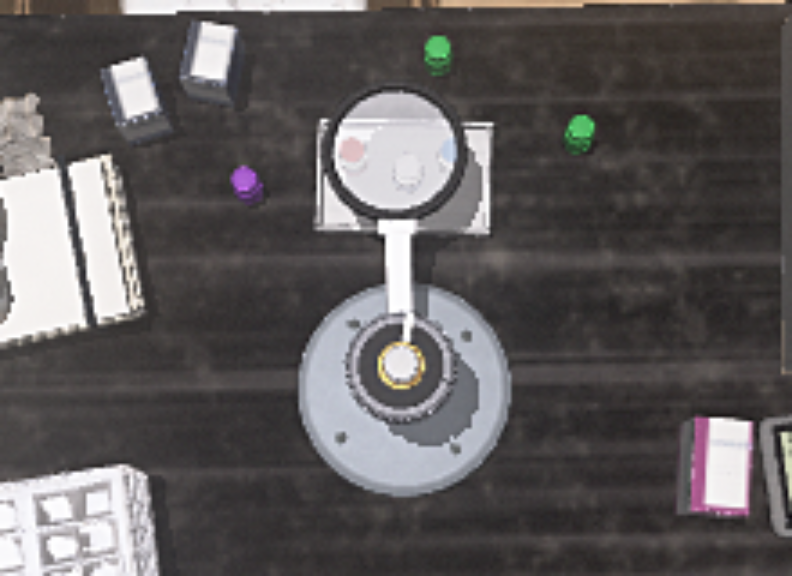

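The lens (395,152 in the crop) sits over the tray, about 5 mm from its middle. The vials and carton are unmoved, the index is back at two turns, and the hand is clear.

```bash
python3 -c "
from bench import finish_job
print(finish_job())"
```

```text
the job is handed in; nothing more can be done
None
```

The job is handed in (no verdict came back): the nut was rolled two full turns anticlockwise, the lens rests about 5 mm from the tray's middle by the camera, the vials and carton look unmoved, and the hand is clear.

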